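Load the dispenser's pull-out tray

ROBOT

A 6-joint arm with a two-finger parallel gripper is mounted at the origin on the work surface. World frame = base frame: x ahead of the robot, y to its left, z up, the work surface at z = 0. Lengths are in mm, angles in rad, forces in N, time in s.
With the tool pointing down it reaches from about 400 to 925 mm from the base axis. Payload 12.5 kg.
Tool frame: the origin (TCP) lies on the centre line of the jaws, within the pads' length; the fingertips stand 14 mm ahead of it and the grasp point (between the pads) lies 5 mm behind it; z points along the fingers, y is the direction in which the jaws open and shut (so a half turn about z gives the same grasp; the last joint's range is limited). The gripper opens to 95 mm and grips with 3 to 60 N. Pads are 20 mm wide; open, the fingers measure 119 mm over their backs; the gripper's body (75 mm by 180 mm) begins 59 mm behind the grasp point.
Start: joints at [-1.272, 0.491, 1.559, -0, 1.092, -0.106], TCP at [246.17, -574.496, 228.661] pointing down, gripper open.
Joint ranges: [-3.1, 3.1], [-0.84, 2.19], [0.05, 2.79], [-1.13, 4.28], [0.06, 2.93], [-2.69, 2.69]. Speed limits (rad/s): [2.22, 2.22, 2.79, 3.14, 3.14, 3.14].

INTERFACE

Orientations are given as a unit quaternion [w, x, y, z].
In Python, from workcell import bot gives the robot as it stands. Calls block until the motion is done:
- bot.move_pose(position, orientation): joint-space move of the TCP to a pose.
- bot.servo_line(position, velocity=150, rot=None): straight line of the TCP; rot=None keeps the orientation; velocity is the mean speed in mm/s.
- bot.move_joints(angles): joint-space move.
- bot.set_gripper(opening, force=None): finger opening in mm; force is the grip in N (None keeps the last); returns when the fingers have stopped.
- bot.wait(seconds).
- bot.solve_ik(position, orientation): joint angles nearest the present ones, or None.
- bot.sense(): the state.
- bot.get_image(name): name is "scene" or "top" or "wrist"; returns a dict with "image" (420x560x3 uint8, red, green, blue), "intrinsics" (3x3 intrinsics, pixels), "k1" (the pictures are not rectified: a ray, as slopes to the right and down, at radius r is drawn at 1 + k1 r^2 times it, then the intrinsics apply), "T" (4x4, takes a point from camera to world coordinates). Camera axes: x right, y up, looking along -z (the intrinsics and any distortion apply to the point x, -y, -z); pixel columns grow to the right and rows downward; lengths in mm; the calibration is good to about 2 mm. A picture is of the moment at which its call begins. There is no depth.
A pose or a line that the arm cannot do raises bot.Unreachable and nothing moves.
- bot.hand_in(): hands the job in, once; it reports no verdict.
The state is a dict: "time_s": time; "joint_pos": joint angles; "qvel": joint speeds; "joint_torque": joint torques, N m; "eef_pos": TCP position; "tcp_rot": TCP orientation; "ft_force": force on the tool from outside, world axes, zero at the start; "moment": the same for the moment, N m; "gripper_width": finger opening in mm.
Only numpy, scipy, OpenCV 4.12 (cv2) and the standard library are available. Lean on these libraries where they do the work, as an engineer would, in place of code of your own. Each camera call takes 0.05 s, during which the arm holds its last target.

TASK

Pull the dispenser's tray out by its handle until it locks and stays out by itself. Take the flanged barrel from its stand and lower it gently, lying level, into the tray, nozzle towards the machine, so that its flange sits in the gap between the tray's front panel and the slotted plate and the barrel is right down in the slot and the saddle. Then let go and press the release pad so that the tray runs fully home with the barrel in it; leave the other things on the bench where they are.

Things in the scene. Friction and masses are not known exactly. Their poses are not given: they have to be found in the camera images.
- dispenser: low white bench machine 230 mm wide, 260 mm deep, top 118 mm above the bench, fixed. Origin on the bench under the middle of its front face; x points from the front into the machine (the tray comes out along -x), y to the side where the release pad is, z up. The front face is upright.
- tray (a joint): m out: 0 home, 0.140 locked out, end stop 0.148. A damped spring draws it home (2 N at home, 5.5 N out; runs home in 2 to 3 s); pulling at 0.1 m/s takes 7 to 12 N. A bump is felt at 0.11 to 0.14. Pull beyond 0.142, let go: a latch holds it at 0.140 until the release is pressed.
- handle (a point): middle of the tray's handle, a level steel bar along the machine's y, 120 mm long, 12 mm thick (x), 14 mm high, top 82 mm above the bench; moves with the tray, axes as the dispenser. Between bar and front panel is a space 38 mm (x) by 100 mm (y), open from above: hook the bar from behind with shut fingers put down there, or pinch it from above.
- panel (a point): middle of the top edge of the tray's front panel, 90 mm above the bench; panel 200 mm wide, 8 mm thick; moves with the tray, axes as the dispenser. It lies in front of the machine's face when home, 48 mm behind the handle bar's middle.
- seat (a point): where barrel_mid must come to lie in the tray, barrel axis along x, 62 mm above the bench, axes as the dispenser; moves with the tray; 85 mm in front of the machine's face when locked out. Tray floor 22 mm, side walls' tops 44 mm above the bench, inside 146 mm wide. Between slotted plate and saddle both sides of the barrel are free for fingers.
- slot (a point): middle of the dark slotted plate at the height of the seated barrel's axis, 36.5 mm before the seat (-x); moves with the tray. Plate 6 mm thick (x), top 85 mm above the bench; upright slot 34 mm wide (y), open at the top with a flared mouth. Between plate and front panel is a gap of 16 mm for the flange.
- saddle (a point): middle of the V saddle in the tray, on the seated barrel's axis, 27.5 mm behind the seat (+x); 8 mm thick, open upwards, it carries the barrel's nozzle half; moves with the tray.
- release (a joint): m pressed: 0 up, 0.008 fully down; rises by spring. 1.4 N to start, about 4 N fully down; the latch lets go beyond 0.0045. It dips by itself as the tray passes the bump.
- release_top (a point): middle of the top face of the release pad, a grey block 36 (x) by 30 mm on the machine's top near the front, on its +y side; its top is 132 mm above the bench, 14 mm above the machine's top. Press straight down, hold about half a second; the tray then runs home by itself in 2 to 3 s.
- barrel_mid (a point): middle of the white barrel (loose, about 90 g), on its axis at the place to grip; x runs along the axis from flange to nozzle. Body 30 mm in diameter, from 44.5 mm before to 41.5 mm after this point; flange 48 mm in diameter, 6 mm thick at the -x end; tapered nozzle to 63.5 mm at the +x end. It may be rolled about its axis.
- flange (a point): middle of the barrel's flange, on the axis, 47.5 mm from barrel_mid.
- stand: grey stand, base 100 by 80 mm, fixed; origin on the bench under its middle. Two V saddles, 8 mm thick, 32 mm before and behind the middle (along x) carry the barrel at the start, its axis level along the stand's x, 55 mm above the bench, its middle within 3 mm of the stand's middle.
There are look-alikes about, which are no part of the job. Leave any orange or purple look-alike of the part that bears barrel_mid alone.

How it is judged (in metres and radians):
On the way, in this order (a step that is already met when the one before it is completed fails the run):
1. the tray is pulled out to its lock (value of joint tray above 0.136 m), for 0.3 s.
2. the barrel lies let go in the tray, its flange between front panel and slotted plate, with the tray locked out (x of barrel_mid in the frame of seat between -0.007 and 0.007 m and y of barrel_mid in the frame of seat between -0.004 and 0.004 m and z of barrel_mid in the frame of seat between -0.004 and 0.004 m and x of flange in the frame of seat between -0.0545 and -0.0405 m and z of flange in the frame of seat between -0.005 and 0.005 m and y of flange in the frame of seat between -0.005 and 0.005 m and value of joint tray above 0.136 m and contact force between the fingers and barrel below 0.1 N), for 0.3 s.
At the end, for the whole second after the job is handed in: the tray is home (within 3 mm), the release pad is up, and the barrel lies still in the tray: its middle within 4 mm of the seat across and in height and 7 mm along, the flange end towards the front panel, in the gap before the slotted plate (x of barrel_mid in the frame of seat between -0.007 and 0.007 m and y of barrel_mid in the frame of seat between -0.004 and 0.004 m and z of barrel_mid in the frame of seat between -0.004 and 0.004 m and x of flange in the frame of seat between -0.0545 and -0.0405 m and z of flange in the frame of seat between -0.005 and 0.005 m and y of flange in the frame of seat between -0.005 and 0.005 m and value of joint tray below 0.003 m and value of joint release below 0.0015 m and linear speed of barrel below 0.02 m/s); the robot touches nothing.
It fails at once if the barrel is dropped into the tray (faster than 0.6 m/s within 40 mm of the seat) (distance between barrel_mid and seat below 0.04 m and linear speed of barrel above 0.6 m/s).
It fails at once if the barrel falls onto the bench (height (world z) of barrel_mid below 0.035 m).
It fails at once if a bystander is moved by more than 30 mm (distance of any of tube_rack, beaker, jar, tip_box, weigh_tray, forceps, dish from where it was at the start of the episode above 0.03 m).
It also fails if it takes over 72 s, if anything falls off the work surface, if the arm or the gripper's body presses on something with over 40 N, if the wrist force passes 120 N, or if a joint passes its speed limit or range.

## Working session

There is one attempt and no reset: what is moved stays moved. The work goes in short steps, each a Python script; the robot and the scene stay as the last script left them, time stands still between calls to the robot, and variables do not carry over. Pictures are saved under pics/ and viewed, and the job is handed in when it is done.

```bash
ls; mkdir -p pics; python3 - <<'E'
from workcell import bot
import cv2
for n in ["scene","top","wrist"]:
    d=bot.get_image(n); cv2.imwrite(f"pics/{n}0.png",d["image"][:,:,::-1]); print(n,d["intrinsics"],d["k1"],d["T"])
s=bot.sense();print(s)
E
```

```text
pics
scene [[450.6819839    0.         278.89665397]
 [  0.         450.6819839  207.79884418]
 [  0.           0.           1.        ]] -0.09135714336051665 [[-4.72843066e-01 -6.06370867e-01  6.39322928e-01  1.16863603e+03]
 [ 8.81011051e-01 -3.38070987e-01  3.30949447e-01  3.98627179e+02]
 [ 1.54584298e-02  7.19737716e-01  6.94073957e-01  8.46033631e+02]
 [ 0.00000000e+00  0.00000000e+00  0.00000000e+00  1.00000000e+00]]
top [[452.02365107   0.         279.69034141]
 [  0.         452.02365107 219.73666143]
 [  0.           0.           1.        ]] -0.14809941344818955 [[-1.06053169e-02  9.89137610e-01 -1.46609396e-01  2.95149980e+02]
 [-9.99893392e-01 -9.01855891e-03  1.14835103e-02  4.12549373e+01]
 [ 1.00365665e-02  1.46715553e-01  9.89127805e-01  1.28616817e+03]
 [ 0.00000000e+00  0.00000000e+00  0.00000000e+00  1.00000000e+00]]
wrist [[373.95997667   0.         280.5163844 ]
 [  0.         373.95997667 209.97316656]
 [  0.           0.           1.        ]] -0.06819943745106095 [[ 3.93379851e-01  8.80750318e-01  2.63687639e-01  3.20215618e+02]
 [-9.19374820e-01  3.77318557e
[... 159 characters left out ...]
000000e+00]]
{'time_s': 0.15, 'joint_pos': array([-1.27160252e+00,  4.91400795e-01,  1.55932643e+00, -1.56353252e-05,
        1.09167589e+00, -1.05595399e-01]), 'qvel': array([-0.00143344, -0.00116777, -0.00209095,  0.00023963, -0.00015418,
       -0.00033961]), 'joint_torque': array([ 2.65806237e-03, -6.12896991e+01, -2.58279902e+01,  6.92534423e-02,
        4.73300996e-02, -8.90415549e-05]), 'eef_pos': array([ 246.1109924 , -574.32058528,  228.20274279]), 'tcp_rot': array([-4.02665868e-04,  9.79587229e-01,  2.01019145e-01, -4.60684956e-05]), 'ft_force': array([0.82876135, 0.05788015, 0.09443069]), 'moment': array([-0.03117969, -0.01022211,  0.06238759]), 'gripper_width': 95.04295448243808}
```

View pics/scene0.png

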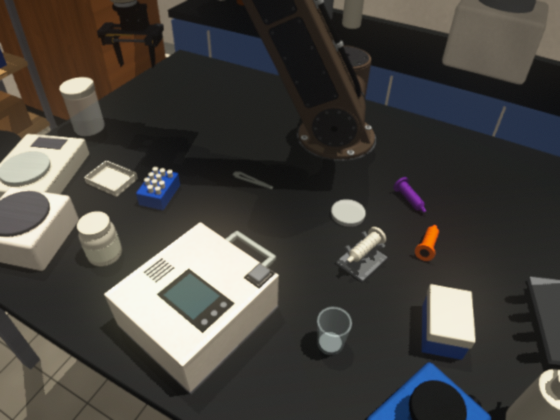

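View pics/top0.png

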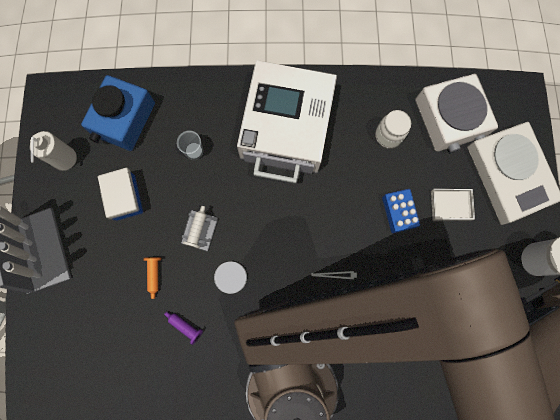

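View pics/wrist0.png

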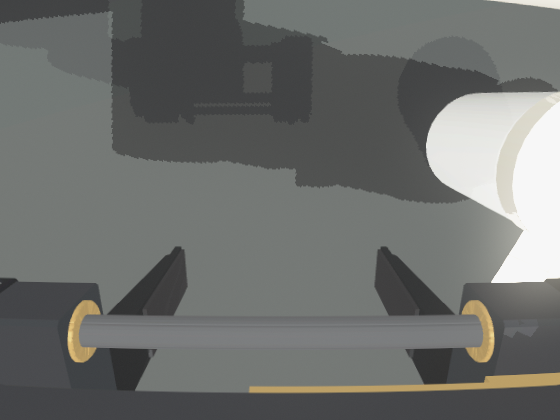

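```bash
python3 - <<'E'
import cv2
t=cv2.imread("pics/top0.png"); s=cv2.imread("pics/scene0.png")
a=cv2.resize(t[55:195,225:345],None,fx=4,fy=4,interpolation=cv2.INTER_CUBIC)
b=cv2.resize(t[195:260,165:235],None,fx=8,fy=8,interpolation=cv2.INTER_CUBIC)
c=cv2.resize(s[215:290,325:400],None,fx=7,fy=7,interpolation=cv2.INTER_CUBIC)
d=cv2.resize(s[215:390,100:290],None,fx=4,fy=3.4,interpolation=cv2.INTER_CUBIC)
for n,i in zip("abcd",(a,b,c,d)): cv2.imwrite(f"pics/crop_{n}.png",i)
E
```

```text
(no output)
```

View pics/crop_a.png

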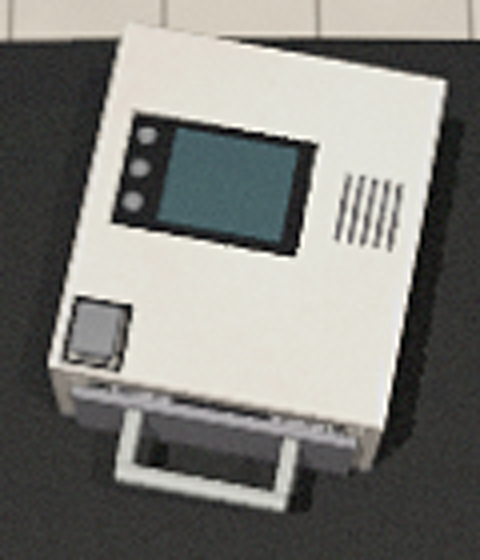

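View pics/crop_b.png

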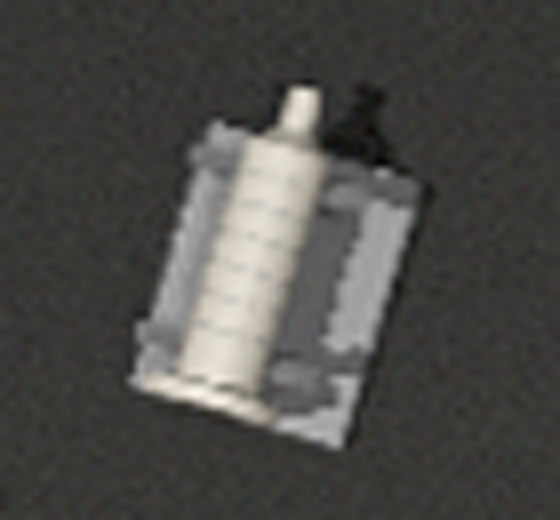

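View pics/crop_c.png

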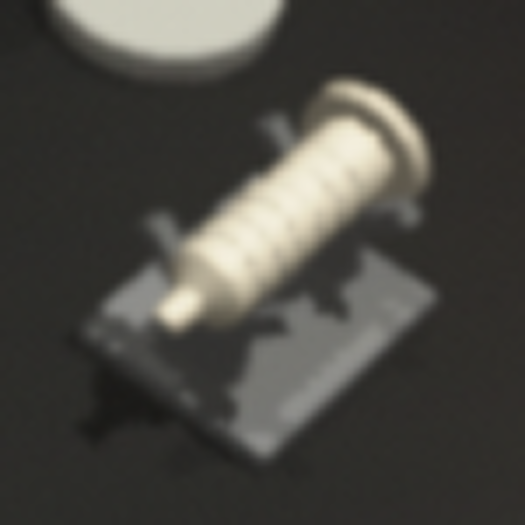

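```bash
cat > h.py <<'E'
import numpy as np, cv2
from workcell import bot
def ray(d,px):
    K=np.array(d["intrinsics"]);p=(np.array(px,float)-[K[0,2],K[1,2]])/[K[0,0],K[1,1]]
    q=p.copy()
    for _ in range(30): q=p/(1+d["k1"]*(q@q))
    T=np.array(d["T"]); return T[:3,3],T[:3,:3]@np.array([q[0],-q[1],-1.])
def hit(d,px,z):
    o,r=ray(d,px); return o+r*(z-o[2])/r[2]
def proj(d,P):
    T=np.array(d["T"]);c=T[:3,:3].T@(np.array(P,float)-T[:3,3]);q=np.array([c[0],-c[1]])/-c[2]
    q=q*(1+d["k1"]*(q@q));K=d["intrinsics"];return q*[K[0][0],K[1][1]]+[K[0][2],K[1][2]]
def save(d,n): cv2.imwrite(f"pics/{n}.png",d["image"][:,:,::-1])
def down(yaw,):
    # tool z down, tool y axis at world angle yaw
    from scipy.spatial.transform import Rotation as R
    y=np.array([np.cos(yaw),np.sin(yaw),0]);z=np.array([0,0,-1.]);x=np.cross(y,z)
    q=R.from_matrix(np.c_[x,y,z]).as_quat(); return [q[3],*q[:3]]
E
python3 - <<'E'
from h import *
d=bot.get_image("top")
f=lambda x,y,z,o=(225,55),s=4: hit(d,(o[0]+(x+.5)/s-.5,o[1]+(y+.5)/s-.5),z)
P={n:f(*a) for n,a in dict(bl=(125,25,118),br=(446,80,118),fl=(50,368,118),fr=(382,430,118),pad=(99,332,132),h1=(117,477,82),h2=(285,505,82)).items()}
for n,p in P.items(): print(n,p.round(1))
n=lambda a,b:(np.linalg.norm(P[a]-P[b]).round(1), np.degrees(np.arctan2(*(P[a]-P[b])[[1,0]])).round(2))
print("back",n('bl','br'),"front",n('fl','fr'),"L",n('bl','fl'),"R",n('br','fr'),"h",n('h1','h2'))
f2=lambda x,y,z: f(x,y,z,(165,195),8)
a=f2(230,390,55);b=f2(283,150,55)  # barrel axis near flange/shoulder
tip=f2(305,90,58);fl=f2(208,395,60)
print(a,b,tip,fl)
print(np.degrees(np.arctan2(*(b-a)[[1,0]])),np.linalg.norm(b-a),np.degrees(np.arctan2(*(tip-fl)[[1,0]])))
c=[f2(x,y,8) for x,y in((215,120),(425,188),(345,450),(132,380))]
print(np.round(c,1),np.mean(c,0))
E
```

```text
bl [920.6  89.9 118. ]
br [ 877.7 -134.7  118. ]
fl [668.1 140.  118. ]
fr [623.1 -82.1 118. ]
pad [688.3 106.3 132. ]
h1 [601.2  96.6  82. ]
h2 [580.6 -18.1  82. ]
back (np.float64(228.7), np.float64(79.19)) front (np.float64(226.7), np.float64(78.57)) L (np.float64(257.4), np.float64(-11.23)) R (np.float64(259.9), np.float64(-11.67)) h (np.float64(116.6), np.float64(79.79))
[414.41796114 264.60948227  55.        ] [497.61931886 247.48582908  55.        ] [518.08270648 239.66452963  58.        ] [412.26863865 271.26166614  60.        ]
-11.62964494282058 84.94519070533428 -16.62614991303321
[[516.5 280.2   8. ]
 [491.1 204.    8. ]
 [397.3 231.7   8. ]
 [422.8 308.5   8. ]] [456.92239999 256.0918189    8.        ]
```

Candidates for the barrel in the top image are white on the grey stand (200,222), orange (152,275) and purple (183,326). I choose the white one: the crop shows its flange at the near end, its nozzle away from the robot, and the stand's saddles under it. Next I'll take a closer wrist view of both.

```bash
python3 - <<'E'
from h import *
r=np.radians
for p,y in [((591,39,230),-11),((591,39,78),-11),((450,60,78),-11),((457,256,200),73),((457,256,200),-107),((457,256,50),73),((560,45,57),79),((560,45,57),-101)]:
    s=bot.solve_ik(p,down(r(y)));print(p,y,None if s is None else np.round(s,2))
bot.move_pose([560,140,330],down(r(-11)))
d=bot.get_image("wrist");save(d,"w1");print(bot.sense()["time_s"])
E
```

```text
(591, 39, 230) -11 [-0.05  0.44  1.64 -0.    1.06  0.15]
(591, 39, 78) -11 [-0.05  0.63  1.78 -0.    0.73  0.15]
(450, 60, 78) -11 [-0.01  0.5   2.12 -0.    0.53  0.18]
(457, 256, 200) 73 [ 0.38  0.38  1.84 -0.    0.92 -0.89]
(457, 256, 200) -107 [ 0.38  0.38  1.84 -0.    0.92  2.25]
(457, 256, 50) 73 [ 0.38  0.61  1.97 -0.    0.57 -0.89]
(560, 45, 57) 79 [-0.04  0.63  1.87 -0.    0.64 -1.42]
(560, 45, 57) -101 [-0.04  0.63  1.87 -0.    0.64  1.73]
3.025
```

View pics/w1.png

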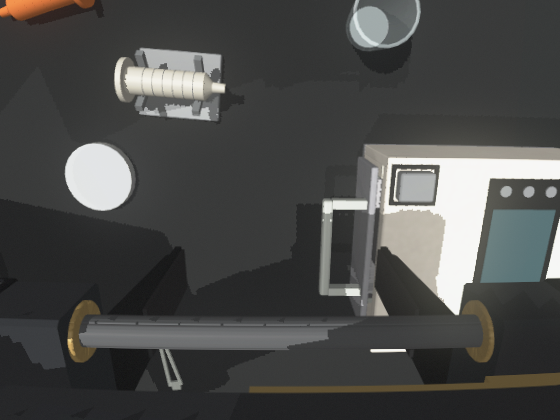

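```bash
python3 - <<'E'
import cv2
t=cv2.imread("pics/w1.png")
cv2.imwrite("pics/w1a.png",cv2.resize(t[140:320,310:450],None,fx=4,fy=3.3,interpolation=cv2.INTER_CUBIC))
cv2.imwrite("pics/w1b.png",cv2.resize(t[40:130,105:235],None,fx=6,fy=6,interpolation=cv2.INTER_CUBIC))
E
```

```text
(no output)
```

View pics/w1a.png

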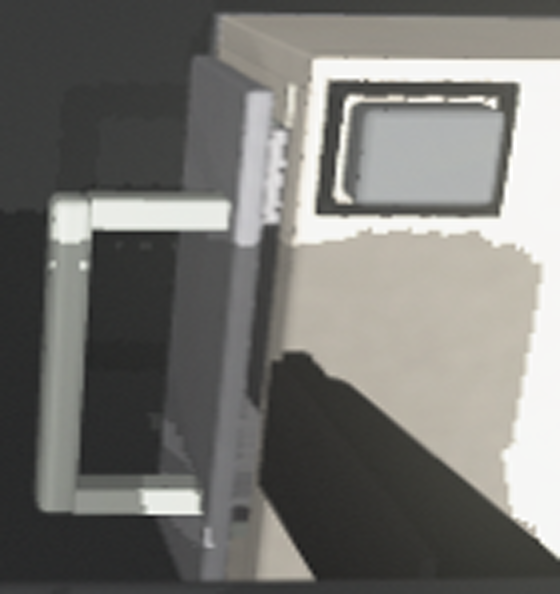

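View pics/w1b.png

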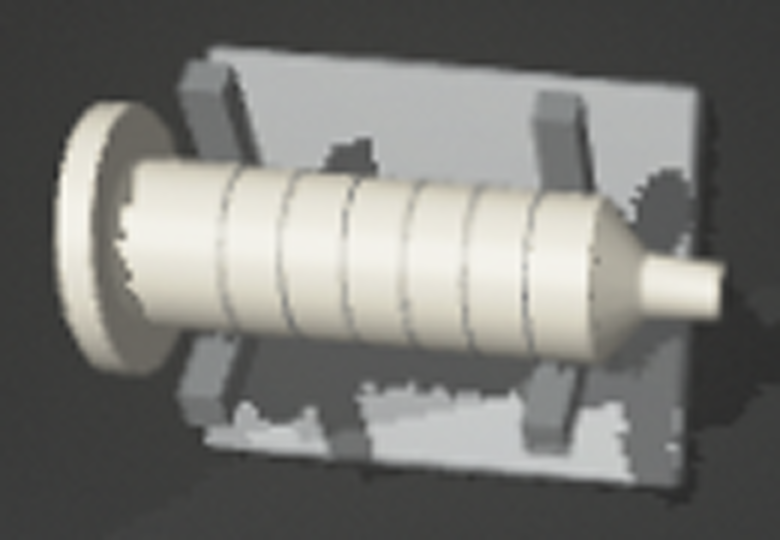

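```bash
python3 - <<'E'
from h import *
d=bot.get_image("wrist"); t=bot.get_image("top"); sc=bot.get_image("scene")
A=lambda x,y,z: hit(d,(310+(x+.5)/4-.5,140+(y+.5)/3.3-.5),z)
B=lambda x,y,z: hit(d,(105+(x+.5)/6-.5,40+(y+.5)/6-.5),z)
h1,h2=A(70,197,82),A(57,513,82);pad=A(429,155,132)
print(h1,h2,(h1+h2)/2,np.linalg.norm(h1-h2),np.degrees(np.arctan2(*(h1-h2)[[1,0]]))-90)
print("pad",pad)
a,b,tip=B(222,248,55),B(595,278,55),B(722,290,55)
v=tip-a;print("barrel",a,b,tip,np.degrees(np.arctan2(v[1],v[0])),np.degrees(np.arctan2(*(b-a)[[1,0]])))
c=[B(*q,z) for *q,z in ((207,48,8),(698,88,8),(685,487,8),(207,440,8))];print(np.round(c,1),np.mean(c,0))
u=(tip-a)/np.linalg.norm(tip-a);print("mid from tip",tip-63.5*u)
# saddles tops mid
for n,P in dict(h1=h1,h2=h2,pad=pad,mid=tip-63.5*u,tip=tip).items(): print(n,proj(t,P),proj(sc,P))
E
```

```text
[605.44917975 101.97596657  82.        ] [582.88869602 -15.94123203  82.        ] [594.16893789  43.01736727  82.        ] 120.05599173744847 -10.831209659526749
pad [690.04676835 112.23763697 132.        ]
barrel [428.32386258 267.62527017  55.        ] [494.8721793  248.22052163  55.        ] [517.32791361 241.46563368  55.        ] -16.378859775057624 -16.256096724216395
[[419.9 311.    8. ]
 [515.1 283.    8. ]
 [494.4 207.1   8. ]
 [398.3 236.7   8. ]] [456.93924489 259.4662441    8.        ]
mid from tip [456.40486529 259.37183884  55.        ]
h1 [251.92083137 172.39859383] [275.77036798 257.03537651]
h2 [295.07534705 180.05703065] [235.65533749 231.37599806]
pad [247.16798651 137.01919002] [260.30366294 271.47445807]
mid [195.43071134 228.11881623] [365.14983465 246.41850738]
tip [202.20868789 206.27849939] [348.32090468 261.32930868]
```

```bash
python3 - <<'E'
from h import *
q=down(np.radians(-10.9))
bot.set_gripper(34)
bot.move_pose([594.2,43,150],q)
d=bot.get_image("wrist");save(d,"w2")
bot.servo_line([594.2,43,79],velocity=80)
d=bot.get_image("wrist");save(d,"w3")
s=bot.sense();print(s["time_s"],s["eef_pos"],s["ft_force"],s["gripper_width"])
E
```

```text
6.2583 [594.48489034  42.98802939  79.54854417] [-0.84847747 -0.09215545  0.06837308] 33.63297266891985
```

View pics/w3.png

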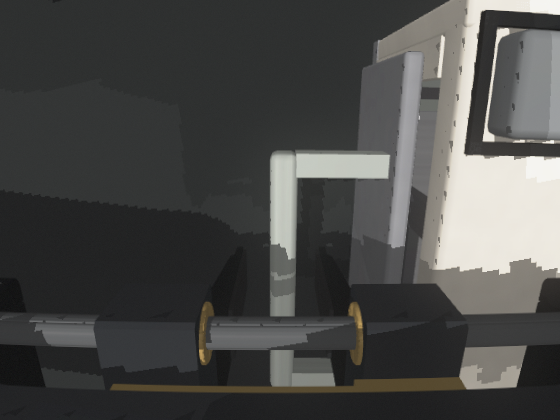

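The bar (column about 283) is centred between the fingers at columns 235 and 330, with no contact. I'll pinch it and pull.

```bash
python3 - <<'E'
from h import *
w=bot.set_gripper(5,30)
bot.wait(.2)
s=bot.sense();print(s["eef_pos"],s["ft_force"],s["gripper_width"])
p=s["eef_pos"]; y=np.radians(-10.9);u=np.array([np.cos(y),np.sin(y),0])
p=np.array([594.2,43,79])
for dd in (60,120,145.5):
    bot.servo_line(p-dd*u,velocity=80); s=bot.sense(); print(s["time_s"],((s["eef_pos"]-p)@u),s["ft_force"]@u,s["ft_force"],s["gripper_width"])
bot.wait(.2);s=bot.sense();print(s["time_s"],((s["eef_pos"]-p)@u),s["ft_force"]@u)
d=bot.get_image("wrist");save(d,"w4")
E
```

```text
[594.55019849  42.94326739  79.21563317] [ 2.84275839 -1.08594873  2.42183845] 11.956171147987153
7.8583 -60.04931692472449 3.244179278396164 [3.94491278 3.32933565 1.19910453] 11.88330432735973
8.7583 -119.39326049118714 6.01315708451902 [ 7.72509756  8.31627533 -1.19002036] 11.81307139963165
9.225 -145.00298562371813 5.775308535805716 [ 8.08494594 11.44276426 -3.21772595] 12.126735963837524
9.425 -144.70333975628745 5.370219428623146
```

View pics/w4.png

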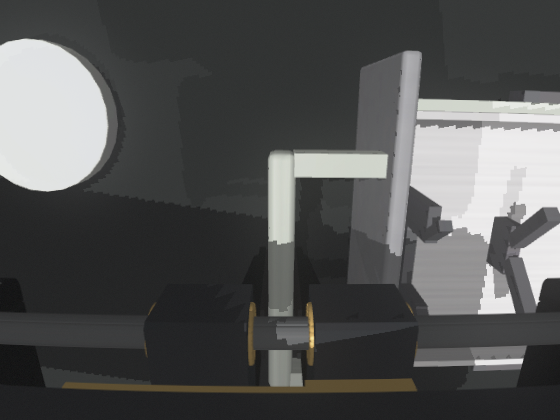

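```bash
python3 - <<'E'
from h import *
bot.set_gripper(34)
bot.wait(.2)
s=bot.sense();print(s["eef_pos"],s["ft_force"])
d=bot.get_image("wrist");save(d,"w5")
p=s["eef_pos"].copy();p[2]=160
bot.servo_line(p,velocity=150)
q=down(np.radians(-11.2))
bot.move_pose([480,120,330],q)
d=bot.get_image("wrist");save(d,"w6");d=bot.get_image("top");save(d,"t6")
print(bot.sense()["time_s"])
E
```

```text
[451.22950475  70.48836683  78.97347168] [-0.41033505 -0.92936566  0.03117919]
11.8917
```

View pics/w6.png

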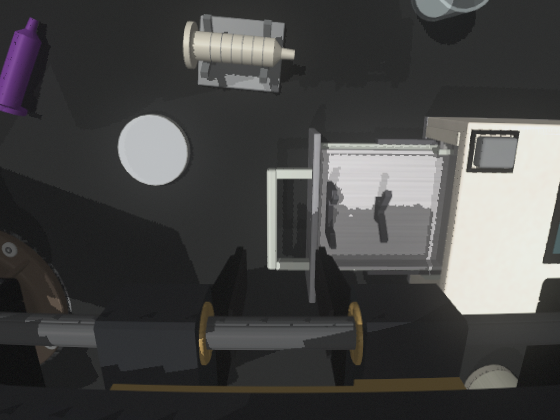

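View pics/w5.png

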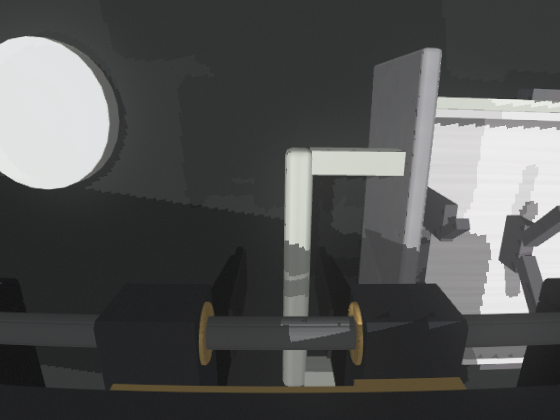

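```bash
python3 - <<'E'
from h import *
bot.set_gripper(62)
bot.move_pose([456.5,259.2,140],down(np.radians(73.7)))
d=bot.get_image("wrist");save(d,"w7")
print(bot.sense()["time_s"],bot.sense()["eef_pos"])
E
```

```text
13.75 [457.02275007 258.99006268 140.65101112]
```

View pics/w7.png

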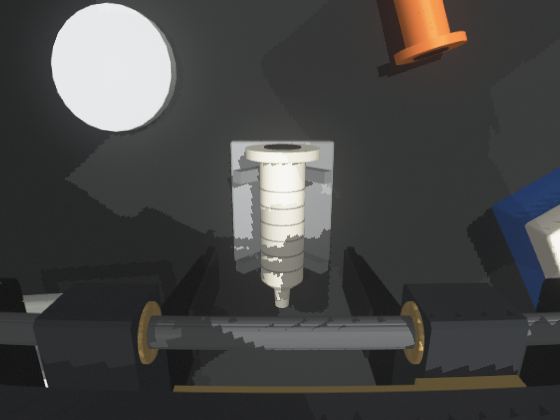

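```bash
python3 - <<'E'
from h import *
d=bot.get_image("wrist")
tip=hit(d,(282,304),50);fl=hit(d,(282.5,145),79)   # flange rear top edge? 
ax1,ax2=hit(d,(283,180),60),hit(d,(282,275),60)
m=(hit(d,(249,140.5),8)+hit(d,(333,140.5),8))/2
print(tip,fl,ax1,ax2,np.degrees(np.arctan2(*(ax2-ax1)[[1,0]])))
u=np.array([np.cos(np.radians(-16.4)),np.sin(np.radians(-16.4)),0]);mid=np.array([456.4,259.4,55])
for q in(tip,fl,ax1,ax2):print((q-mid)@u,(q-mid)@[-u[1],u[0],0])
for s,n in((63.5,0),(-50.5,24),(-44.5,24)):print(proj(d,mid+u*s+[0,0,n]))
for s in(-50,50):
  for l in(-40,40): print(proj(d,[mid[0],mid[1],8]+u*s+np.array([-u[1],u[0],0])*l))
E
python3 -c "
import cv2
t=cv2.imread('pics/w7.png')
cv2.imwrite('pics/w7a.png',cv2.resize(t[130:320,210:350],None,fx=4,fy=3,interpolation=cv2.INTER_CUBIC))"
```

```text
[519.76462516 240.51466592  50.        ] [403.8248935  274.73515196  79.        ] [427.60170725 268.21465163  60.        ] [492.00201889 248.61913182  60.        ] -16.923787725745257
66.11868313933931 -0.22650431338568816
-54.76578352559875 -0.13290658146274434
-30.115346256420082 0.32506655903585546
37.197400272695305 -0.29031162315170905
[282.34600396 304.4428698 ]
[282.72482858 152.39771765]
[282.71635146 162.67759014]
[229.64755343 140.24715025]
[334.48745482 140.16437075]
[234.34245761 260.75360004]
[329.69588505 260.63157057]
```

View pics/w7a.png

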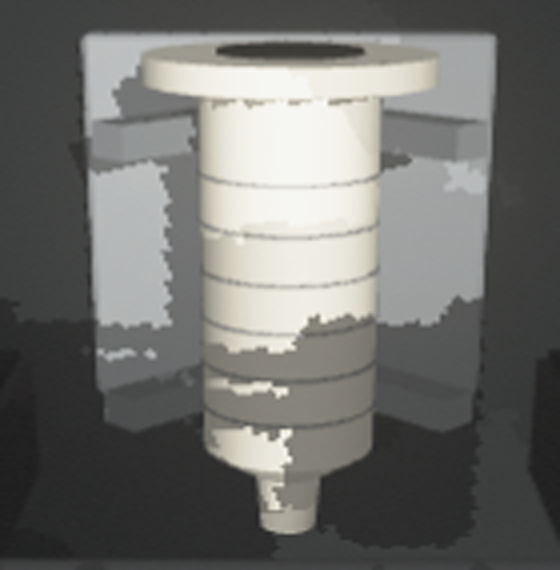

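```bash
python3 - <<'E'
from h import *
q=down(np.radians(73.6))
bot.servo_line([456.2,259.4,50],velocity=70,rot=q)
bot.wait(.2)
s=bot.sense();print(s["time_s"],s["eef_pos"],s["ft_force"])
bot.set_gripper(20,12); bot.wait(.2)
s=bot.sense();print(s["time_s"],s["eef_pos"],s["ft_force"],s["gripper_width"])
d=bot.get_image("wrist");save(d,"w8")
bot.servo_line([456.2,259.4,150],velocity=80)
s=bot.sense();print(s["time_s"],s["eef_pos"],s["ft_force"],s["gripper_width"])
d=bot.get_image("wrist");save(d,"w9")
E
```

```text
15.4333 [456.30254206 259.4426589   50.25172296] [-0.09668614 -1.24368526 -0.08167088]
16.2583 [456.79875794 259.93523829  50.26568932] [1.81663252 4.59190922 1.49798532] 29.79546482743956
17.7083 [456.00991809 259.319025   149.52533937] [-0.37653707 -0.08829416 -0.76717043] 29.81558770610421
```

View pics/w8.png

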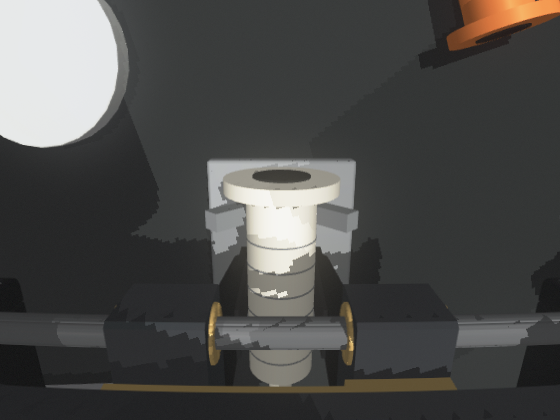

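View pics/w9.png

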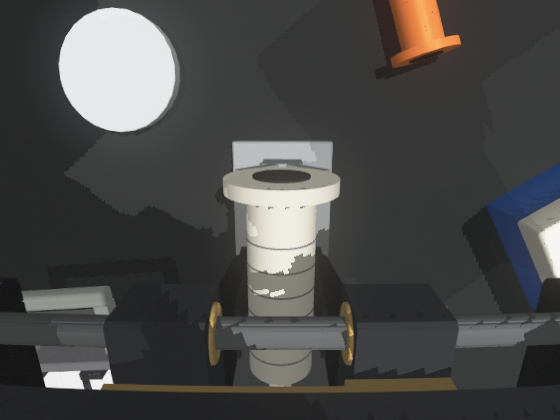

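```bash
python3 -c "
import cv2
t=cv2.imread('pics/w6.png')
cv2.imwrite('pics/w6a.png',cv2.resize(t[120:305,260:460],None,fx=4,fy=3.2,interpolation=cv2.INTER_CUBIC))"
```

```text
(no output)
```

View pics/w6a.png

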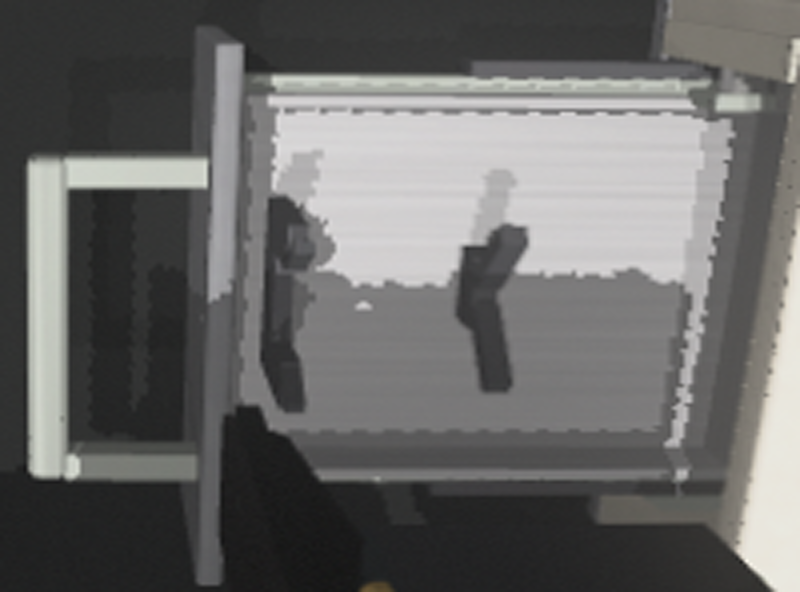

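```bash
cat >> h.py <<'E'
from scipy.spatial.transform import Rotation as Rot
def TT(p,q):
    M=np.eye(4);M[:3,:3]=Rot.from_quat([q[1],q[2],q[3],q[0]]).as_matrix();M[:3,3]=p;return M
E
python3 - <<'E'
from h import *
d=bot.get_image("wrist");s=bot.sense()
C=np.linalg.inv(TT(s["eef_pos"],s["tcp_rot"]))@np.array(d["T"]);np.save("C.npy",C);print(C.round(3))
d=dict(d);d["T"]=TT([480,120,330],down(np.radians(-11.2)))@C
A=lambda x,y,z: hit(d,(260+(x+.5)/4-.5,120+(y+.5)/3.2-.5),z)
a=lambda h1,h2:(h1.round(1),h2.round(1),((h1+h2)/2).round(1),np.linalg.norm(h1-h2).round(1),(np.degrees(np.arctan2(*(h1-h2)[[1,0]]))-90).round(2))
print("handle",a(A(48,157,82),A(46,480,82)))
print("panel",a(A(230,42,90),A(209,585,90)))
print("pad?")
# bar long edges for yaw
print("plate top arms",A(284,200,85),A(290,408,85)); print("saddle",A(512,230,70),A(494,390,70))
y=np.radians(-11);u=np.array([np.cos(y),np.sin(y),0])
H=np.array([594.5,43,0])-140*u;print("pred handle",H,"seat",H+107.5*u)
bot.move_pose(list((H+107.5*u)[:2])+[190],down(np.radians(79)))
d=bot.get_image("wrist");save(d,"w10");s=bot.sense();print(s["time_s"],s["eef_pos"],s["gripper_width"])
E
```

```text
[[-0.00000e+00  9.58000e-01  2.86000e-01  8.12390e+01]
 [ 1.00000e+00  1.00000e-03 -0.00000e+00 -1.24000e+00]
 [-0.00000e+00  2.86000e-01 -9.58000e-01 -1.54974e+02]
 [ 0.00000e+00  0.00000e+00  0.00000e+00  1.00000e+00]]
handle (array([470.9, 129.8,  82. ]), array([446. ,  11.8,  82. ]), array([458.5,  70.8,  82. ]), np.float64(120.6), np.float64(-11.9))
panel (array([525.5, 159.1,  90. ]), array([486.1, -36.3,  90. ]), array([505.8,  61.4,  90. ]), np.float64(199.4), np.float64(-11.41))
pad?
plate top arms [531.40389906 103.23530677  85.        ] [521.11006976  27.30002398  85.        ]
saddle [595.50644881  76.09163548  70.        ] [583.21599466  15.87660689  70.        ]
pred handle [457.07219432  69.71325935   0.        ] seat [562.59711654  49.20129235   0.        ]
18.8083 [562.05393993  50.38072492 189.68461228] 29.583213100582988
```

View pics/w10.png

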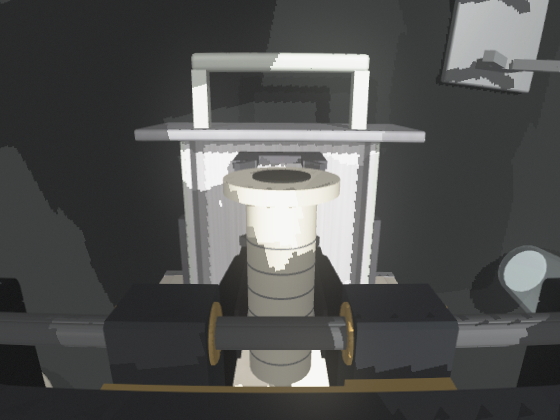

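```bash
python3 -c "
import cv2
t=cv2.imread('pics/w10.png')
cv2.imwrite('pics/w10a.png',cv2.resize(t[45:215,130:430],None,fx=2.66,fy=3.5,interpolation=cv2.INTER_CUBIC))"
```

```text
(no output)
```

View pics/w10a.png

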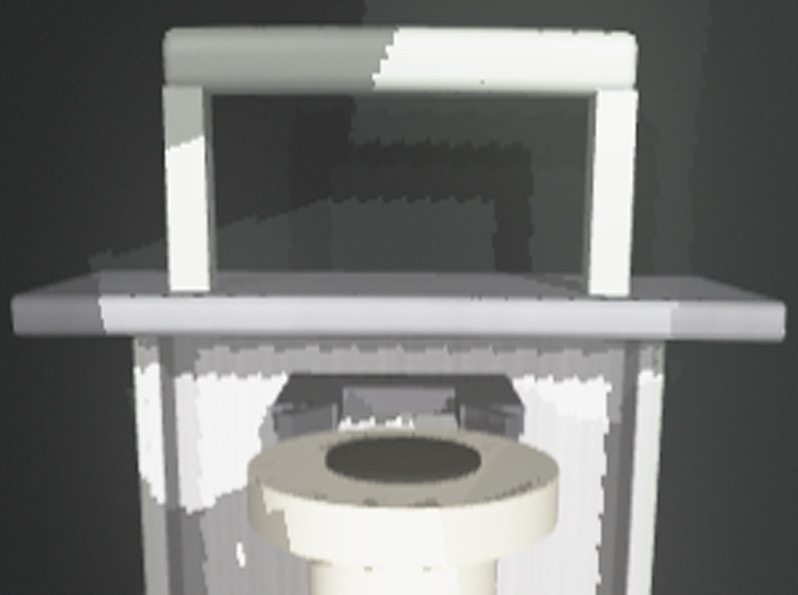

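```bash
python3 - <<'E'
from h import *
d=bot.get_image("wrist");s=bot.sense()
A=lambda x,y,z: hit(d,(130+(x+.5)/2.66-.5,45+(y+.5)/3.5-.5),z)
a=lambda h1,h2:(h1.round(1),h2.round(1),((h1+h2)/2).round(1),np.linalg.norm(h1-h2).round(1),(np.degrees(np.arctan2(*(h2-h1)[[1,0]]))-90).round(2))
M=TT(s["eef_pos"],s["tcp_rot"]);Mi=np.linalg.inv(M)
for n,(p,q) in dict(handle=(A(164,60,82),A(637,62,82)),panel=(A(13,315,90),A(785,319,90)),plate=(A(275,412,85),A(524,412,85)),mouth=(A(342,395,85),A(458,395,85)),flange=(A(248,480,195),A(558,482,195)),body=(A(311,590,s["eef_pos"][2]+5),A(497,590,s["eef_pos"][2]+5))).items():
    r=a(p,q); print(n,r,"tool",(Mi@np.r_[r[2],1]).round(1))
print(s["eef_pos"],M[:3,:3].round(3))
E
```

```text
handle (array([446.8,  11.2,  82. ]), array([469.6, 127.2,  82. ]), array([458.2,  69.2,  82. ]), np.float64(118.2), np.float64(-11.15)) tool [105.5  -1.4 107.8   1. ]
panel (array([485.3, -36.8,  90. ]), array([523.6, 156.6,  90. ]), array([504.5,  59.9,  90. ]), np.float64(197.2), np.float64(-11.21)) tool [58.2 -1.7 99.8  1. ]
plate (array([517.6,  24. ,  85. ]), array([530.1,  88.3,  85. ]), array([523.8,  56.2,  85. ]), np.float64(65.5), np.float64(-10.99)) tool [ 38.6  -1.7 104.8   1. ]
mouth (array([517.7,  42.1,  85. ]), array([523.4,  71.9,  85. ]), array([520.6,  57. ,  85. ]), np.float64(30.4), np.float64(-10.98)) tool [ 41.9  -1.5 104.8   1. ]
flange (array([509.6,  35.3, 195. ]), array([518.9,  82.1, 195. ]), array([514.2,  58.7, 195. ]), np.float64(47.7), np.float64(-11.27)) tool [48.6 -1.1 -5.2  1. ]
body (array([524.6,  41.9, 194.7]), array([530.2,  70.8, 194.7]), array([527.4,  56.3, 194.7]), np.float64(29.4), np.float64(-10.99)) tool [35.2 -0.9 -4.9  1. ]
[562.08419888  50.54274847 189.73392525] [[-0.982  0.189 -0.001]
 [ 0.189  0.982  0.   ]
 [ 0.001  0.    -1.   ]]
```

```bash
python3 - <<'E'
from h import *
y=np.radians(-11.15);u=np.array([np.cos(y),np.sin(y)]);v=np.array([-u[1],u[0]])
a=np.array([563.1,48.8])@u; e=bot.sense()["eef_pos"][:2]; print(e@u,e@v,a)
p=u*a+v*(e@v-0.4); print(p)
bot.servo_line([*p,116],velocity=70,rot=down(np.radians(78.85)))
bot.wait(.2)
d=bot.get_image("wrist");save(d,"w11");s=bot.sense();print(s["time_s"],s["eef_pos"],s["eef_pos"][:2]@v,s["ft_force"])
t=d["image"][:,:,::-1]
cv2.imwrite('pics/w11a.png',cv2.resize(t[20:230,130:430],None,fx=2.66,fy=2.8,interpolation=cv2.INTER_CUBIC))
E
```

```text
541.7005893862017 158.28356676856683 543.034226154675
[563.315311    49.89240244]
20.3167 [563.38913248  49.88340367 116.27583862] 157.8890133212453 [-0.25414997 -0.56039617 -1.14665977]
```

View pics/w11a.png

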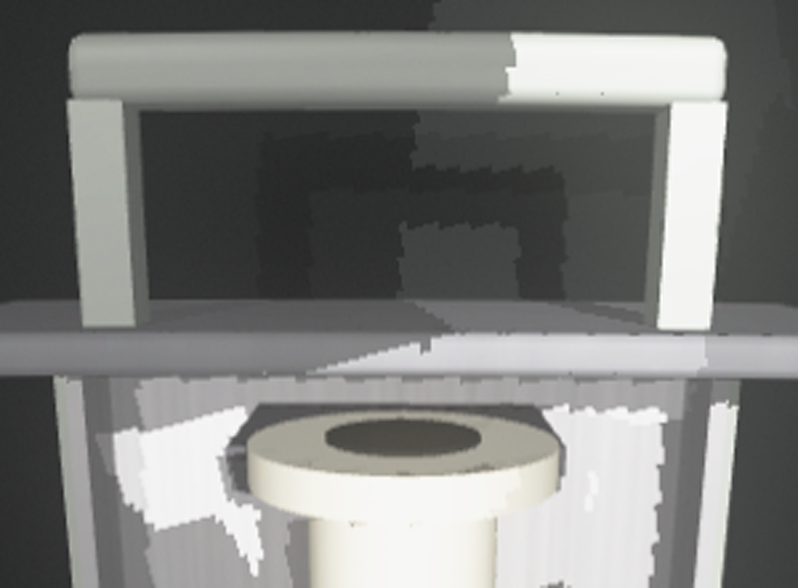

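```bash
python3 - <<'E'
from h import *
d=bot.get_image("wrist");s=bot.sense()
Mi=np.linalg.inv(TT(s["eef_pos"],s["tcp_rot"]))
A=lambda x,y,z: (Mi@np.r_[hit(d,(130+(x+.5)/2.66-.5,20+(y+.5)/2.8-.5),z),1])[:3].round(1)
z=s["eef_pos"][2]+5
print("handle",A(69,68,82),A(725,70,82),A(397,34,82),A(397,108,82))
print("panel edges",A(400,333,90),A(400,377,90))
print("flange rear face",A(403,438,z),"rear top edge",A(403,475,z+24),"front top edge",A(403,522,z+24))
E
```

```text
handle [107.2 -60.5  34.2] [106.8  56.8  34.2] [112.   -1.8  34.2] [100.1  -1.9  34.2]
panel edges [62.9 -1.4 26.2] [55.3 -1.4 26.2]
flange rear face [50.9 -0.9 -5. ] rear top edge [ 51.1  -0.9 -29. ] front top edge [ 45.1  -0.9 -29. ]
```

```bash
python3 - <<'E'
from h import *
y=np.radians(-11.15);u=np.array([np.cos(y),np.sin(y)]);v=np.array([-u[1],u[0]])
p=np.array([563.315,49.892])+0.6*u-0.7*v; print(p)
bot.servo_line([*p,116],velocity=30)
for z,vel in ((90,50),(78,40),(70,30),(64,30),(60,20),(58,15)):
    bot.servo_line([*p,z],velocity=vel); s=bot.sense(); f=s["ft_force"]
    print(z,s["time_s"].__round__(2),s["eef_pos"].round(2),f.round(2),s["gripper_width"])
    if f[2]>6: break
d=bot.get_image("wrist");save(d,"w12")
t=d["image"][:,:,::-1]
cv2.imwrite('pics/w12a.png',cv2.resize(t[20:230,130:430],None,fx=2.66,fy=2.8,interpolation=cv2.INTER_CUBIC))
E
```

```text
[563.76830981  49.08918606]
90 21.28 [563.82  49.09  89.9 ] [ 0.76  0.93 -1.52] 29.74088334392418
78 21.73 [563.68  49.1   77.76] [-0.46 -0.24 -0.59] 29.620666141200093
70 22.15 [563.68  49.09  69.79] [ 0.93  0.29 -1.77] 29.820079779242754
64 22.5 [563.68  49.08  63.78] [ 0.48 -0.67 -0.66] 29.642119304873304
60 22.85 [563.69  49.09  59.86] [ 0.75 -0.2  -0.52] 29.456568154667906
58 23.13 [563.76  49.1   57.92] [-0.34 -0.78 -1.52] 29.6805734090082
```

View pics/w12a.png

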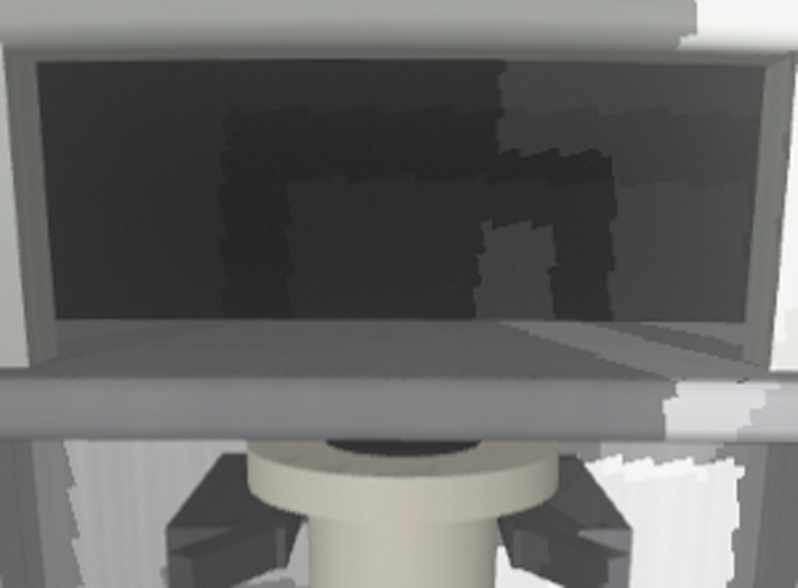

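The flange is in the gap behind the panel and the body is centred in the slot (crop columns 309–497, with the flare at about 305–498). I'll lower it until it touches and let go.

```bash
python3 - <<'E'
from h import *
x,y0=563.768,49.089
for z in (57.4,57.0,56.6,56.2):
    bot.servo_line([x,y0,z],velocity=8); bot.wait(.1);s=bot.sense(); f=s["ft_force"]
    print(z,round(s["time_s"],2),s["eef_pos"].round(2),f.round(2))
    if f[2]>3: break
bot.set_gripper(42); bot.wait(.3)
s=bot.sense();print(s["time_s"],s["gripper_width"],s["ft_force"])
d=bot.get_image("wrist");save(d,"w13")
bot.servo_line([x,y0,85],velocity=50);bot.wait(.1)
bot.servo_line([x,y0,200],velocity=150)
d=bot.get_image("wrist");save(d,"w14")
t=d["image"][:,:,::-1]
cv2.imwrite('pics/w14a.png',cv2.resize(t[40:310,150:420],None,fx=2.5,fy=2.2,interpolation=cv2.INTER_CUBIC))
print(bot.sense()["time_s"])
E
```

```text
57.4 23.53 [563.85  49.06  57.47] [ 0.84 -0.43 -0.66]
57.0 23.88 [563.92  49.02  57.25] [-0.69 -1.4   4.62]
24.675 42.12883568444805 [-1.2829427  -0.07586265  0.33631324]
26.5
```

View pics/w14a.png

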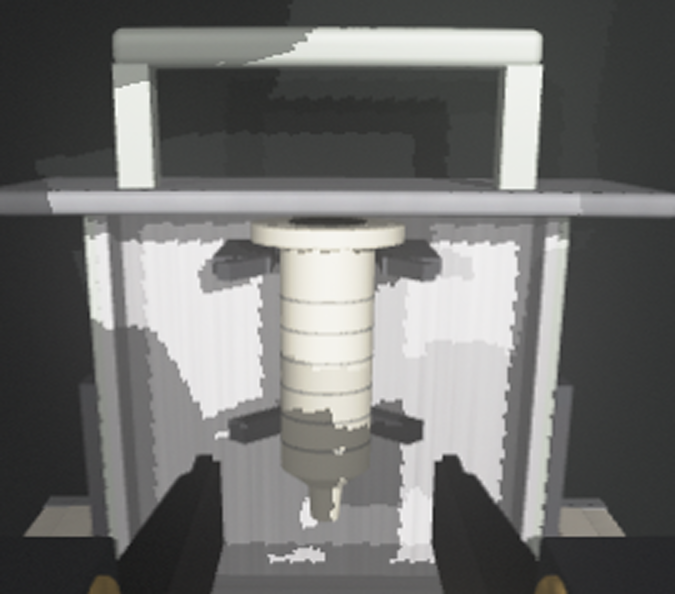

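View pics/w13.png

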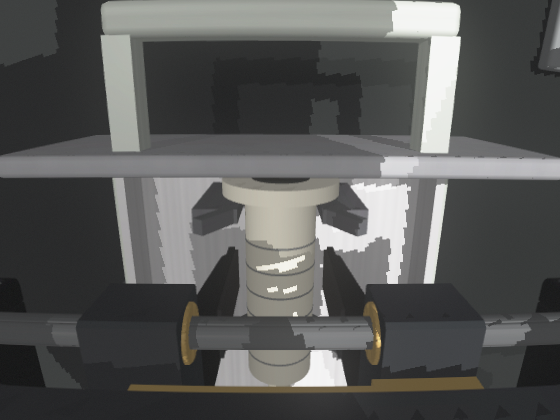

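```bash
python3 - <<'E'
from h import *
q=down(np.radians(78.85))
bot.set_gripper(0,20)
bot.move_pose([690,111.5,190],q)
bot.wait(.1)
d=bot.get_image("wrist");save(d,"w15");s=bot.sense();print(s["time_s"],s["eef_pos"],s["gripper_width"],s["ft_force"])
for dx in(-18,18):
  for dy in(-15,15):
    y=np.radians(-11.15);u=np.array([np.cos(y),np.sin(y)]);v=np.array([-u[1],u[0]]);print(proj(d,[*(np.array([690,112.2])+dx*u+dy*v),132]).round(1))
E
```

```text
28.1167 [689.37101031 110.89544858 190.55077957] 0.43343618319962024 [-0.04616163 -0.46346193 -0.40936149]
[259.5 210.2]
[309.8 210.1]
[260.5 265.5]
[308.6 265.4]
```

View pics/w15.png

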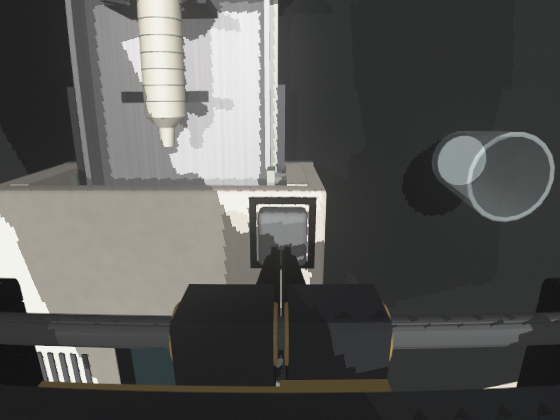

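```bash
python3 - <<'E'
from h import *
bot.servo_line([690,111.8,150],velocity=80)
for z in (146,142,139,137.5):
    bot.servo_line([690,111.8,z],velocity=20);s=bot.sense();print(z,s["time_s"],s["eef_pos"].round(1),s["ft_force"].round(1))
    if s["ft_force"][2]>12: break
bot.wait(.5)
d=bot.get_image("wrist");save(d,"w16")
bot.servo_line([690,111.8,230],velocity=100)
bot.wait(2.0)
d=bot.get_image("wrist");save(d,"w17");t=bot.get_image("top");save(t,"t17");t=bot.get_image("scene");save(t,"s17")
print(bot.sense()["time_s"])
E
```

```text
146 29.1167 [690.1 111.8 146.2] [-0.1  0.5  1. ]
142 29.4667 [690.1 111.8 141.9] [-0.   0.3  2.2]
139 29.7667 [690.1 111.8 139. ] [ 0.8 -0.1  3.3]
137.5 30.0167 [690.1 111.8 138.3] [-1.1  0.5  9.4]
33.7917
```

View pics/w17.png

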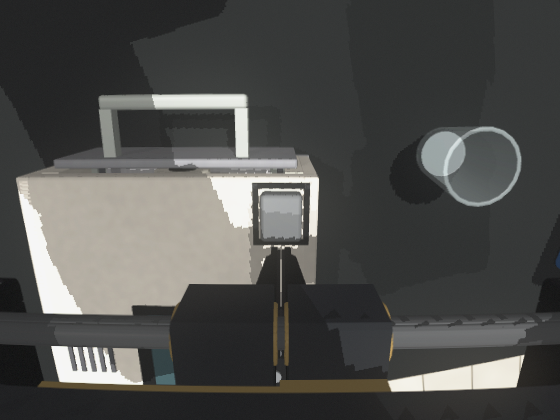

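View pics/s17.png

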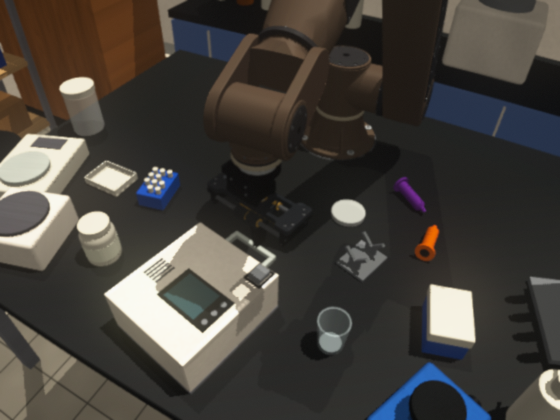

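```bash
python3 - <<'E'
from h import *
q=down(np.radians(78.85))
bot.move_pose([640,40,240],q); bot.wait(.3)
d=bot.get_image("wrist");save(d,"w18")
t=d["image"][:,:,::-1]
cv2.imwrite('pics/w18a.png',cv2.resize(t[80:280,150:420],None,fx=2.9,fy=2.9,interpolation=cv2.INTER_CUBIC))
print(bot.sense()["time_s"],proj(d,[594.4,43,82]),proj(d,[688.5,112,132]))
E
```

```text
34.5833 [273.89303672 143.71237676] [385.47734819 255.66099194]
```

View pics/w18a.png

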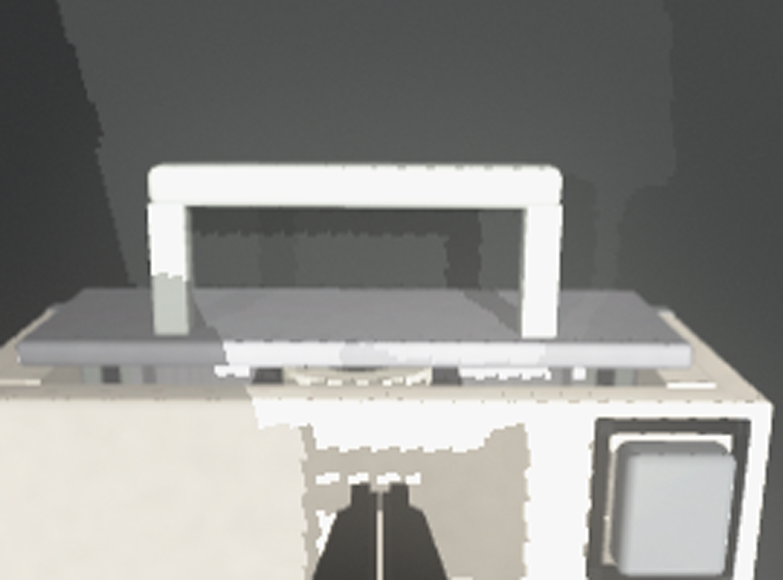

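```bash
python3 - <<'E'
from workcell import bot
print(bot.hand_in(), bot.sense()["time_s"], bot.sense()["ft_force"])
E
```

```text
the job is handed in; nothing more can be done
the job is handed in; nothing more can be done
```

I pulled the tray out to its lock, put the white barrel in it nozzle towards the machine, pressed the release, and handed the job in. The clock read 34.6 s at my last check.

- **Tray out:** I pinched the handle and pulled about 145 mm. When I let go, the tray settled back about 5–7 mm and stayed out.
- **Barrel:** I gripped it at its middle and lowered it gently. It touched at tool height 57.25 mm, which is the seated height. The picture after letting go showed it straight and centred in the slot and saddle, with its flange behind the front panel.
- **Release:** I pressed the pad right down (force 9.4 N) for about half a second, and the tray ran home.
- **Last picture:** The handle was within about 1 pixel of its home position, the pad was up, and the flange showed centred in the gap behind the panel. The arm was clear. The orange and purple look-alikes and the other things looked unmoved in the scene picture.

- **Not fully checked:** With the tray home, most of the barrel is hidden inside the machine, so I could only check its flange end.
- **Disagreements:** The top and wrist cameras differed by 3 to 6 mm sideways, and I used the wrist camera. My first estimate of the machine's angle was slightly off, which put about 11 N sideways on the handle during the pull; I corrected the angle before placing the barrel.

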